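# Let two tins out of the kitchen dispenser

### The job

Let the red tin and then the blue tin roll down to the stop at the low end of the dispenser: press down the black paddle behind each one's lane until its orange gate lifts and the tin has rolled out, then let the gate drop shut again. Release the red tin first, keep the yellow tin behind its gate, and work only the paddles: do not touch the tins or the gates, and leave everything else on the counter where it is.

Things in the scene. Friction and masses are not known exactly. Their poses are not given: they have to be found in the camera images.
- rack: fixed tin dispenser, wood base 370 x 380 mm, white ramp, 3 lanes. Origin on the counter under its middle; +x downhill, away from the robot, +y left. Lane centres y = 110, -10, -130 mm; lanes 78 mm wide, walls 15 mm high. Ramp falls from z = 64 at x = -130 to 12 at x = 165. In each lane: paddle at x = -170, lever pivot x = -75, z = 95, gate x = 30. Pivot cheeks to z = 106, 60 mm left of lane centres
- paddle_left (a point): middle of the top face of the black paddle (44 mm along the lane, 56 mm across, 8 mm thick) at the uphill end of the left (+y) lane's lever, on that lane's centre line, 170 mm uphill of the rack's origin; 109 mm above the counter at rest. Pressed, it swings down about the pivot 95 mm downhill of it, by 42 mm at the stop
- lever_left (a joint): tilt of the left (+y) lane's lever in rad: 0 at rest (gate shut), 0.45 at its stop (gate fully up), growing as the paddle goes down. A tin rolls under the gate from about 0.35. A spring shuts the gate when the paddle is let go; pressing takes about 2 N at first and 5 N near the stop
- gate_left (a point): orange gate plate 100 mm wide, 34 mm high, 6 mm thick, across the left (+y) lane on the downhill end of its lever; holds the tin back. This point is mid-height of the plate on the lane's centre line, 73 mm above the counter when shut
- paddle_mid (a point): middle of the top face of the black paddle (44 mm along the lane, 56 mm across, 8 mm thick) at the uphill end of the middle lane's lever, on that lane's centre line, 170 mm uphill of the rack's origin; 109 mm above the counter at rest. Pressed, it swings down about the pivot 95 mm downhill of it, by 42 mm at the stop
- lever_mid (a joint): tilt of the middle lane's lever in rad: 0 at rest (gate shut), 0.45 at its stop (gate fully up), growing as the paddle goes down. A tin rolls under the gate from about 0.35. A spring shuts the gate when the paddle is let go; pressing takes about 2 N at first and 5 N near the stop
- gate_mid (a point): orange gate plate 100 mm wide, 34 mm high, 6 mm thick, across the middle lane on the downhill end of its lever; holds the tin back. This point is mid-height of the plate on the lane's centre line, 73 mm above the counter when shut
- paddle_right (a point): middle of the top face of the black paddle (44 mm along the lane, 56 mm across, 8 mm thick) at the uphill end of the right (-y) lane's lever, on that lane's centre line, 170 mm uphill of the rack's origin; 109 mm above the counter at rest. Pressed, it swings down about the pivot 95 mm downhill of it, by 42 mm at the stop
- lever_right (a joint): tilt of the right (-y) lane's lever in rad: 0 at rest (gate shut), 0.45 at its stop (gate fully up), growing as the paddle goes down. A tin rolls under the gate from about 0.35. A spring shuts the gate when the paddle is let go; pressing takes about 2 N at first and 5 N near the stop
- gate_right (a point): orange gate plate 100 mm wide, 34 mm high, 6 mm thick, across the right (-y) lane on the downhill end of its lever; holds the tin back. This point is mid-height of the plate on the lane's centre line, 73 mm above the counter when shut
- tin_red: food tin with a red label and bare steel ends, 52 mm diameter, 72 mm long, about 0.16 kg, lying across a lane; its lane varies. Origin at its centre, y along its length. Starts leaning on the shut gate, centre 170 mm downhill of the same lane's paddle (lanes are 120 mm apart), 67 mm above the counter. Rolled out, it rests on the end stop (wall 73 mm high), centre at rack x = 139, z = 43 mm
- tin_blue: food tin with a blue label and bare steel ends, 52 mm diameter, 72 mm long, about 0.16 kg, lying across a lane; its lane varies. Origin at its centre, y along its length. Starts leaning on the shut gate, centre 170 mm downhill of the same lane's paddle (lanes are 120 mm apart), 67 mm above the counter. Rolled out, it rests on the end stop (wall 73 mm high), centre at rack x = 139, z = 43 mm
- tin_yellow: food tin with a yellow label and bare steel ends, 52 mm diameter, 72 mm long, about 0.16 kg, lying across a lane; its lane varies. Origin at its centre, y along its length. Starts leaning on the shut gate, centre 170 mm downhill of the same lane's paddle (lanes are 120 mm apart), 67 mm above the counter. Rolled out, it rests on the end stop (wall 73 mm high), centre at rack x = 139, z = 43 mm
- mug: blue mug, 80 mm across, 95 mm high; a bystander, not to be disturbed. Origin at the centre of its underside
- salt: white salt pot with steel cap, 44 mm across, 85 mm high; a bystander, not to be disturbed. Origin at the centre of its underside
- jar: amber jar with red cap, 68 mm across, 100 mm high; a bystander, not to be disturbed. Origin at the centre of its underside
- ramekin: terracotta bowl, 80 mm across, 45 mm high, between the dispenser and the robot; a bystander, not to be disturbed. Origin at the centre of its underside
- spoon: steel spoon lying flat between the dispenser and the robot; a bystander, not to be disturbed. Origin at the centre of its underside
- spatula: wooden-handled spatula lying flat; a bystander, not to be disturbed. Origin at the centre of its underside
- cup: yellow plastic cup, 72 mm across, 80 mm high; a bystander, not to be disturbed. Origin at the centre of its underside
There are look-alikes about, which are no part of the job. What is shaped like the tin_red but purple or turquoise is not meant.

How it is judged (in metres and radians):
On the way, in this order (a step that is already met when the one before it is completed fails the run):
1. the red tin has rolled down to the end stop (x of tin_red in the frame of rack between 0.125 and 0.155 m and z of tin_red in the frame of rack between 0.03 and 0.06 m and y of tin_red in the frame of rack between -0.19 and 0.17 m), for 0.2 s.
2. then the blue tin has rolled down to the end stop (x of tin_blue in the frame of rack between 0.125 and 0.155 m and z of tin_blue in the frame of rack between 0.03 and 0.06 m and y of tin_blue in the frame of rack between -0.19 and 0.17 m), for 0.2 s.
At the end, for the whole second after the job is handed in: The red and the blue tin lie at rest against the end stop of the dispenser (centres within 14 mm of the resting place along the lane), the yellow tin is still behind its gate, and all three gates are shut (levers under 0.05 rad) (all of step 1 and all of step 2 and x of tin_yellow in the frame of rack between -0.03 and 0.015 m and linear speed of each of tin_red, tin_blue, tin_yellow below 0.02 m/s and value of joint each of lever_left, lever_mid, lever_right below 0.05 rad); the robot touches nothing.
It fails at once if the robot touches a tin (contact force between any of the fingers, the arm and tin_red above 0.5 N or contact force between any of the fingers, the arm and tin_blue above 0.5 N or contact force between any of the fingers, the arm and tin_yellow above 0.5 N).
It fails at once if the robot touches a gate instead of working it by its paddle (contact force between any of the fingers, the arm and lever_left_c3 above 0.5 N or contact force between any of the fingers, the arm and lever_mid_c3 above 0.5 N or contact force between any of the fingers, the arm and lever_right_c3 above 0.5 N).
It fails at once if the yellow tin gets past its gate (x of tin_yellow in the frame of rack above 0.03 m).
It fails at once if a tin is lifted off the ramp (z of any of tin_red, tin_blue, tin_yellow in the frame of rack above 0.095 m).
It fails at once if something else on the counter is shifted by more than 3 cm or tipped over (distance of any of mug, salt, jar, ramekin, spoon, spatula, cup from where it was at the start of the episode above 0.03 m or angle between any of mug, salt, jar, ramekin, cup's own z axis and vertical above 0.5 rad).
It also fails if it takes over 42 s, if anything falls off the work surface, if the arm or the gripper's body presses on something with over 40 N, if the wrist force passes 120 N, or if a joint passes its speed limit or range.

### The arm

A 6-joint arm with a two-finger parallel gripper is mounted at the origin on the work surface. World frame = base frame: x ahead of the robot, y to its left, z up, the work surface at z = 0. Lengths are in mm, angles in rad, forces in N, time in s.
With the tool pointing down it reaches from about 275 to 850 mm from the base axis. Payload 19 kg.
Tool frame: the origin (TCP) lies on the centre line of the jaws, within the pads' length; the fingertips stand 11 mm ahead of it and the grasp point (between the pads) lies 8 mm behind it; z points along the fingers, y is the line along which they close (so a half turn about z gives the same grasp; the last joint's range is limited). The gripper opens to 85 mm and grips with 20 to 120 N. Pads are 22 mm wide; open, the fingers measure 114 mm over their backs; the gripper's body (76 mm by 85 mm) begins 54 mm behind the grasp point. The pads swing forward as they close: fully open they stand 13 mm farther back than shut.
Start: joints at [-1.355, 0.15, 1.437, -0, 1.554, -0.134], TCP at [197.03, -540.154, 205.467] pointing down, gripper open.
Joint ranges: [-2.8, 2.8], [-0.68, 2.1], [0.12, 2.68], [-1.39, 4.53], [0.16, 2.79], [-2.81, 2.81]. Speed limits (rad/s): [1.89, 1.89, 2.22, 3.01, 3.01, 3.01].

### API

Orientations are given as a unit quaternion [w, x, y, z].
In Python, from workcell import arm gives the robot as it stands.
- The arm moves only by the tool arm_command, never from a script. Its argument "steps" is a list of rows, each an object of numbers: "tx", "ty", "tz": the shift along the tool's x, y, z in mm; "wx", "wy", "wz": the turn, a rotation vector about the tool's x, y, z in rad; "hand": the opening, from 0 (shut) to 1 (fully open). In form: [{"tx": .., "ty": .., "tz": .., "wx": .., "wy": .., "wz": .., "hand": ..}, ...]. A call has exactly 8 rows; each row is the pose to reach, as a shift and turn from the pose commanded when the call began, along the tool's axes at that moment; what a row does not reach only later rows make up. A row lasts 1/8 s, in which the tool goes at most 62.5 mm and 10.7 degrees, less where a joint would pass 70% of its speed; a pose out of reach is approached as far as the arm can. A call with a gripper value outside its range is refused whole. The fingers move at their own pace and stop on an object; "squeeze" is the grip in N (left out, the last holds). Time passes only in rows, so rows that repeat a pose let the fingers close, or fill a call up. It gives the time, the measured TCP pose, the force, the opening and the grip force at its end, in the units of the state.
- arm.get_state(): the state, without advancing time (a new reading comes with each control period).
- arm.snapshot(name): name is "side" or "top"; returns the picture (420x560x3 uint8, red, green, blue); there is no depth.
- arm.get_calibration(name): a dict with "fx", "fy", "cx", "cy" (pixels), "R" (3x3) and "t" (3): a world point X has camera coordinates R X + t. Camera axes: x right, y down, z forward; pixel columns grow to the right and rows downward; lengths in mm; the calibration is good to about 2 mm. A picture is of the moment at which its call begins. get_calibration takes no time and is no camera call.
- arm.hand_in(): hands the job in; it is judged then, once.
The state is a dict: "time_s": time; "qpos": joint angles; "qd": joint speeds; "effort": joint torques, N m; "tcp_pos": TCP position; "tcp_rot": TCP orientation; "ft_force": force on the tool from outside, world axes, zero at the start; "moment": the same for the moment, N m; "finger_gap": finger opening in mm; "grip_force": force on a finger pad.
Only numpy, scipy, OpenCV 4.12 (cv2) and the standard library are available. Lean on these libraries where they do the work, as an engineer would, in place of code of your own. Each camera call takes 0.05 s, during which the arm holds its last target. There are 200 camera calls.

## Working session

There is one attempt and no reset: what is moved stays moved. The work goes in short steps, Python scripts to look and compute and a tool call to move; the robot and the scene stay as the last step left them, time stands still between calls to the robot, and variables do not carry over. Pictures are saved under pics/ and viewed, at most 10 in all, crops included, and the job is handed in when it is done.

Besides the shell and the picture viewer there is one more tool, called by a JSON object that holds its "name" and its "arguments", one argument or row to a line. arm_command: Moves the arm, as the interface text tells. Its arguments: {"type":"object","properties":{"steps":{"type":"array","items":{"type":"object","properties":{"tx":{"type":"number"},"ty":{"type":"number"},"tz":{"type":"number"},"wx":{"type":"number"},"wy":{"type":"number"},"wz":{"type":"number"},"hand":{"type":"number"}}}},"squeeze":{"type":"number"}},"required":["steps"]}

```bash
mkdir -p pics; python3 - <<'E'
from workcell import arm
import cv2
for n in("top","side"):
    cv2.imwrite(f"pics/{n}0.png",arm.snapshot(n)[:,:,::-1]); print(arm.get_calibration(n))
s=arm.get_state();print(s['time_s'],s['tcp_pos'],s['tcp_rot'],s['ft_force'])
E
```

```text
{'fx': 409.10679683051177, 'fy': 409.10679683051177, 'cx': 277.43335751286605, 'cy': 214.0649955279732, 'R': array([[-0.00718607, -0.99996876,  0.00329239],
       [-0.99728114,  0.0069252 , -0.07336462],
       [ 0.07333952, -0.00381064, -0.99729975]]), 't': array([  -5.4551349 ,  577.70695843, 1221.02664278])}
{'fx': 476.01067230398587, 'fy': 476.01067230398587, 'cx': 283.51442515927505, 'cy': 209.36207219310504, 'R': array([[-0.81122265, -0.58472959,  0.00301897],
       [-0.44294404,  0.61113006, -0.65598828],
       [ 0.38173078, -0.53348978, -0.75476504]]), 't': array([ 426.857479  ,  317.00547224, 1188.70493507])}
0.1 [ 196.98830189 -539.9283613   204.962512  ] [-5.46719295e-04  9.84740030e-01  1.74030952e-01 -4.25109589e-05] [ 0.45415333 -0.38342744 -0.57563465]
```

View pics/top0.png

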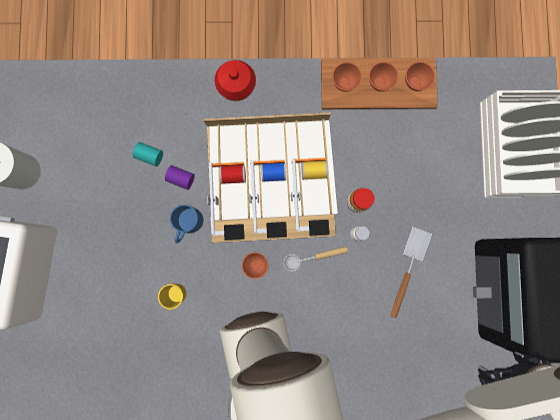

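View pics/side0.png

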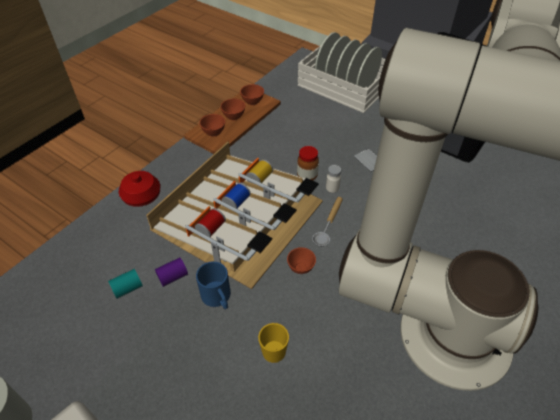

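The top view shows the red tin at (232,173) in the left lane, blue at (273,172) in the middle and yellow at (315,169) on the right. Their paddles are at (234,232), (277,230) and (318,228). The look-alikes, purple at (180,177) and turquoise at (148,153), lie outside the rack on the counter and are not meant. The side view agrees. I'll measure the paddles and confirm with a crop.

```bash
cat > h.py <<'E'
from workcell import arm
import numpy as np, cv2
def ray(n,uv,z):
    c=arm.get_calibration(n); o=-c['R'].T@c['t']
    d=c['R'].T@[(uv[0]-c['cx'])/c['fx'],(uv[1]-c['cy'])/c['fy'],1]
    return o+d*(z-o[2])/d[2]
def blobs(m,lo=40):
    k,l,s,c=cv2.connectedComponentsWithStats(m.astype(np.uint8))
    return [(c[i],s[i,4],s[i,:4]) for i in range(1,k) if s[i,4]>lo]
E
python3 - <<'E'
from h import *
t=cv2.imread('pics/top0.png');s=cv2.imread('pics/side0.png')
for n,im,roi in(("top",t,(200,345,205,250)),("side",s,(230,325,170,260))):
    m=np.zeros(im.shape[:2],bool);x0,x1,y0,y1=roi
    m[y0:y1,x0:x1]=im[y0:y1,x0:x1].max(2)<50
    for c,a,b in blobs(m): print(n,c.round(1),a,b,ray(n,c,108).round(1))
h=cv2.cvtColor(t,cv2.COLOR_BGR2HSV)
for nm,lo,hi in(("red",0,5),("blue",105,125),("yel",22,32)):
    m=np.zeros(t.shape[:2],bool);m[155:190,205:335]=(cv2.inRange(h,(lo,150,70),(hi,255,255))>0)[155:190,205:335]
    for c,a,b in blobs(m): print(nm,c.round(1),a,b,ray("top",c,85).round(1))
cv2.imwrite('pics/crop.png',cv2.resize(t[100:280,130:390],None,fx=3,fy=3,interpolation=2))
E
```

```text
top [318.5 227.3] 268 [309 220  20  15] [ 533.2 -124.6  108. ]
top [276.  229.5] 270 [267 222  20  16] [527.7  -5.  108. ]
top [233.6 231.8] 270 [224 225  20  15] [522.1 114.6 108. ]
side [307.3 186.4] 212 [297 179  21  16] [ 532.3 -125.8  108. ]
side [284.4 212.5] 233 [274 204  22  18] [527.9  -5.9 108. ]
side [259.3 241.5] 269 [248 232  23  20] [522.8 113.6 108. ]
red [231.5 173.6] 358 [221 165  22  18] [691.6 123.   85. ]
blue [273.  171.7] 352 [263 163  22  18] [696.4   2.6  85. ]
yel [314.5 169.6] 352 [304 161  22  18] [ 701.8 -118.    85. ]
```

View pics/crop.png

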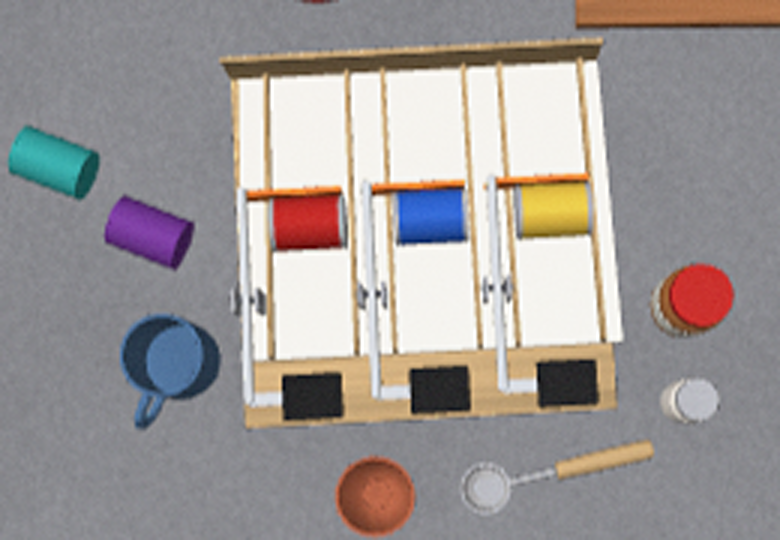

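The crop confirms red is left, blue is middle and yellow is right, with the look-alikes off the rack. Both views agree within 1 mm, and the paddle spacing is 120 mm with the tin offset 170 mm, as specified. Rack yaw is about 0.047. I'll move above the left paddle at (522,114) with the gripper shut.

{"name": "arm_command", "arguments": {
  "steps": [
    {"tx":43,"ty":-41,"wz":0.03,"hand":0},
    {"tx":86,"ty":-82,"wz":0.06,"hand":0},
    {"tx":129,"ty":-123,"wz":0.1,"hand":0},
    {"tx":172,"ty":-164,"wz":0.13,"hand":0},
    {"tx":215,"ty":-205,"wz":0.17,"hand":0},
    {"tx":258,"ty":-245,"wz":0.2,"hand":0},
    {"tx":301,"ty":-286,"wz":0.25,"hand":0},
    {"tx":344,"ty":-327,"wz":0.3,"hand":0}
  ]
}}

```text
invalid input
```

{"name": "arm_command", "arguments": {
  "steps": [
    {"tx":43,"ty":-41,"tz":0,"wx":0,"wy":0,"wz":0.03,"hand":0},
    {"tx":86,"ty":-82,"tz":0,"wx":0,"wy":0,"wz":0.06,"hand":0},
    {"tx":129,"ty":-123,"tz":0,"wx":0,"wy":0,"wz":0.1,"hand":0},
    {"tx":172,"ty":-164,"tz":0,"wx":0,"wy":0,"wz":0.13,"hand":0},
    {"tx":215,"ty":-205,"tz":0,"wx":0,"wy":0,"wz":0.17,"hand":0},
    {"tx":258,"ty":-245,"tz":0,"wx":0,"wy":0,"wz":0.2,"hand":0},
    {"tx":301,"ty":-286,"tz":0,"wx":0,"wy":0,"wz":0.25,"hand":0},
    {"tx":344,"ty":-327,"tz":0,"wx":0,"wy":0,"wz":0.3,"hand":0}
  ],
  "squeeze": 20
}}

```text
time_s: 1.1
tcp_pos: [408.5, -113.2, 205.5]
tcp_rot: [0.0, 1.0, 0.024, 0.0]
ft_force: [0.7, -0.7, 1.0]
finger_gap: 0.2
grip_force: 0.0
```

{"name": "arm_command", "arguments": {
  "steps": [
    {"tx":25,"ty":-44,"tz":0,"wx":0,"wy":0,"wz":0,"hand":0},
    {"tx":50,"ty":-88,"tz":0,"wx":0,"wy":0,"wz":0,"hand":0},
    {"tx":75,"ty":-133,"tz":0,"wx":0,"wy":0,"wz":0,"hand":0},
    {"tx":100,"ty":-178,"tz":0,"wx":0,"wy":0,"wz":0,"hand":0},
    {"tx":125,"ty":-222,"tz":0,"wx":0,"wy":0,"wz":0,"hand":0},
    {"tx":125,"ty":-222,"tz":30,"wx":0,"wy":0,"wz":0,"hand":0},
    {"tx":125,"ty":-222,"tz":60,"wx":0,"wy":0,"wz":0,"hand":0},
    {"tx":125,"ty":-222,"tz":60,"wx":0,"wy":0,"wz":0,"hand":0}
  ]
}}

```text
time_s: 2.1
tcp_pos: [520.7, 112.9, 143.6]
tcp_rot: [0.0, 1.0, 0.025, -0.002]
ft_force: [-0.3, -0.4, 0.7]
finger_gap: 0.2
grip_force: 0.0
```

```bash
python3 - <<'E'
from h import *
im=arm.snapshot("side")[:,:,::-1]
cv2.imwrite("pics/s1.png",cv2.resize(im[140:300,150:350],None,fx=4,fy=3.75,interpolation=2))
s=arm.get_state();print(s['tcp_pos'],s['ft_force'])
E
```

```text
[521.58453122 112.85729233 145.40129088] [0.5255714  0.01175314 0.15249982]
```

View pics/s1.png

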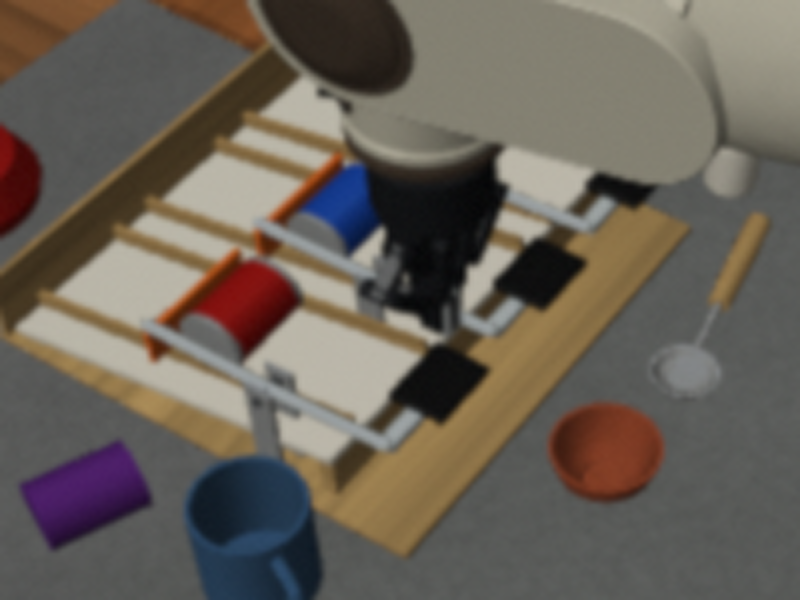

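The crop shows the shut fingertip at crop pixel (440,330), right above the left paddle at (440,380), with no contact. I'll approach to feel first contact.

{"name": "arm_command", "arguments": {
  "steps": [
    {"tx":0,"ty":-1,"tz":6,"wx":0,"wy":0,"wz":0,"hand":0},
    {"tx":0,"ty":-1,"tz":12,"wx":0,"wy":0,"wz":0,"hand":0},
    {"tx":0,"ty":-1,"tz":18,"wx":0,"wy":0,"wz":0,"hand":0},
    {"tx":0,"ty":-1,"tz":22,"wx":0,"wy":0,"wz":0,"hand":0},
    {"tx":0,"ty":-1,"tz":26,"wx":0,"wy":0,"wz":0,"hand":0},
    {"tx":0,"ty":-1,"tz":30,"wx":0,"wy":0,"wz":0,"hand":0},
    {"tx":0,"ty":-1,"tz":30,"wx":0,"wy":0,"wz":0,"hand":0},
    {"tx":0,"ty":-1,"tz":30,"wx":0,"wy":0,"wz":0,"hand":0}
  ]
}}

```text
time_s: 3.15
tcp_pos: [522.0, 113.9, 115.7]
tcp_rot: [-0.0, 1.0, 0.025, 0.0]
ft_force: [0.2, 1.1, 0.5]
finger_gap: -0.1
grip_force: 0.0
```

{"name": "arm_command", "arguments": {
  "steps": [
    {"tx":0,"ty":0,"tz":3,"wx":0,"wy":0,"wz":0,"hand":0},
    {"tx":0,"ty":0,"tz":6,"wx":0,"wy":0,"wz":0,"hand":0},
    {"tx":0,"ty":0,"tz":9,"wx":0,"wy":0,"wz":0,"hand":0},
    {"tx":0,"ty":0,"tz":12,"wx":0,"wy":0,"wz":0,"hand":0},
    {"tx":0,"ty":0,"tz":14,"wx":0,"wy":0,"wz":0,"hand":0},
    {"tx":0,"ty":0,"tz":14,"wx":0,"wy":0,"wz":0,"hand":0},
    {"tx":0,"ty":0,"tz":14,"wx":0,"wy":0,"wz":0,"hand":0},
    {"tx":0,"ty":0,"tz":14,"wx":0,"wy":0,"wz":0,"hand":0}
  ]
}}

```text
time_s: 4.15
tcp_pos: [522.0, 113.9, 101.7]
tcp_rot: [-0.0, 1.0, 0.025, 0.0]
ft_force: [-0.2, -0.2, -0.5]
finger_gap: 0.1
grip_force: 0.0
```

```bash
python3 - <<'E'
from h import *
im=arm.snapshot("side")[:,:,::-1]
cv2.imwrite("pics/s2.png",cv2.resize(im[140:300,150:350],None,fx=4,fy=3.75,interpolation=2))
s=arm.get_state();print(s['tcp_pos'],s['ft_force'])
E
```

```text
[521.93239671 113.89577408 101.64156662] [-0.65330176  0.69647745 -0.04534379]
```

View pics/s2.png

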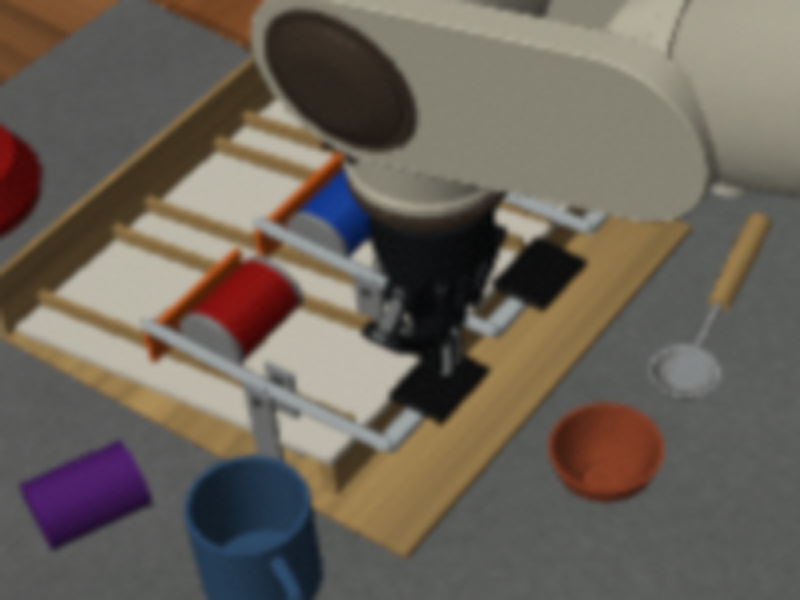

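The crop shows the paddle unmoved, the fingertip at about (447,370) at the paddle's near edge, and no force. I'll check the tip height by projection.

```bash
python3 - <<'E'
from h import *
def pr(n,X):
    c=arm.get_calibration(n);p=c['R']@X+c['t'];return np.array([c['fx']*p[0]/p[2]+c['cx'],c['fy']*p[1]/p[2]+c['cy']])
cr=lambda p:((p-[150,140])*[4,3.75]).round()
for z in(134,120,110,91): print(z,cr(pr("side",np.array([522,114.,z]))))
a=cv2.imread('pics/side0.png').astype(int);b=cv2.cvtColor(arm.snapshot("side"),cv2.COLOR_RGB2BGR)
cv2.imwrite("pics/s3.png",cv2.resize(b[195:265,220:310],None,fx=8,fy=8,interpolation=cv2.INTER_CUBIC))
d=np.abs(a-b).max(2)>40; d=d[232:262,235:290]
ys,xs=np.where(d);print(ys.max(initial=0)+232, len(ys))
c=arm.get_calibration("side");print(pr("side",np.array([522,114.,91])),pr("side",np.array([522,114.,110])))
E
```

```text
134 [436. 358.]
120 [437. 371.]
110 [438. 380.]
91 [439. 396.]
239 47
[259.69049893 245.58392781] [259.43783674 241.23272191]
```

View pics/s3.png

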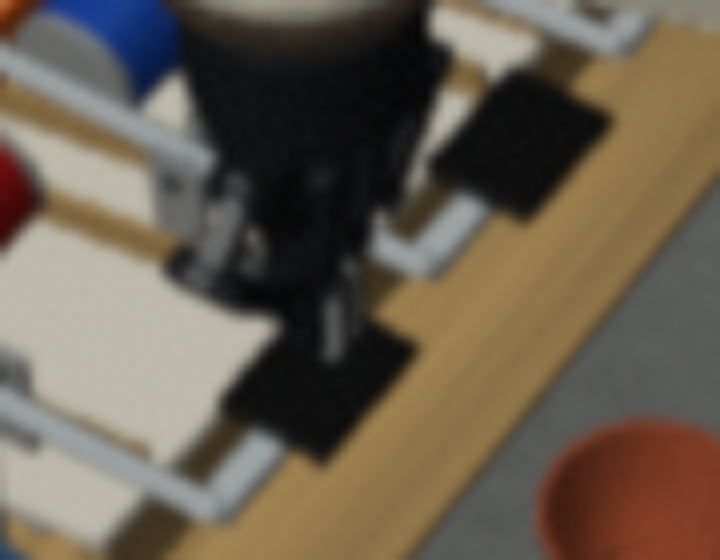

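The tip appears to be at pixel (262,240), still about at paddle height rather than 18 mm into it. I'll keep descending slowly and go by the force.

{"name": "arm_command", "arguments": {
  "steps": [
    {"tx":0,"ty":0,"tz":2,"wx":0,"wy":0,"wz":0,"hand":0},
    {"tx":0,"ty":0,"tz":4,"wx":0,"wy":0,"wz":0,"hand":0},
    {"tx":0,"ty":0,"tz":6,"wx":0,"wy":0,"wz":0,"hand":0},
    {"tx":0,"ty":0,"tz":8,"wx":0,"wy":0,"wz":0,"hand":0},
    {"tx":0,"ty":0,"tz":10,"wx":0,"wy":0,"wz":0,"hand":0},
    {"tx":0,"ty":0,"tz":10,"wx":0,"wy":0,"wz":0,"hand":0},
    {"tx":0,"ty":0,"tz":10,"wx":0,"wy":0,"wz":0,"hand":0},
    {"tx":0,"ty":0,"tz":10,"wx":0,"wy":0,"wz":0,"hand":0}
  ]
}}

```text
time_s: 5.25
tcp_pos: [521.9, 113.9, 91.6]
tcp_rot: [-0.0, 1.0, 0.025, 0.0]
ft_force: [-0.7, -0.6, 0.6]
finger_gap: -0.4
grip_force: 0.0
```

```bash
cat >> h.py <<'E'
def orange(n,name):
    im=cv2.cvtColor(arm.snapshot(n),cv2.COLOR_RGB2BGR); cv2.imwrite(f"pics/{name}.png",im)
    h=cv2.cvtColor(im,cv2.COLOR_BGR2HSV); m=cv2.inRange(h,(7,200,120),(16,255,255))>0; return im,m
E
python3 - <<'E'
from h import *
a=cv2.imread('pics/side0.png')
fs=[]
for i in range(4):
    b=cv2.cvtColor(arm.snapshot("side"),cv2.COLOR_RGB2BGR); fs.append(arm.get_state()['ft_force'])
print(np.mean(fs,0).round(2))
d=np.abs(a.astype(int)-b).max(2)
for n,(x0,x1,y0,y1) in dict(gate=(185,215,195,235),arm=(185,235,220,250),pad=(245,275,228,256)).items(): print(n,(d[y0:y1,x0:x1]>40).sum())
cv2.imwrite("pics/s4.png",cv2.resize(b[195:265,180:310],None,fx=6,fy=6,interpolation=cv2.INTER_CUBIC))
E
```

```text
[0.03 0.01 0.09]
gate 0
arm 0
pad 145
```

View pics/s4.png

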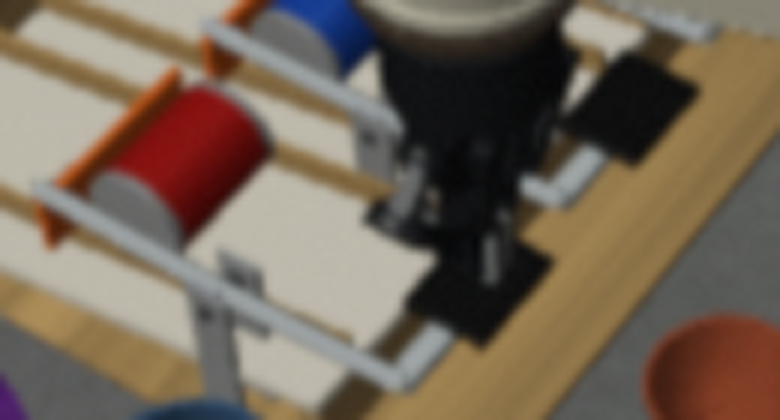

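There is still no contact: mean force is about 0, and the lever and gate pixels are unchanged. The grey finger edge at (262,242) triangulates to z≈114, so the tip sits higher relative to the reported TCP than stated. I'll continue by feel.

{"name": "arm_command", "arguments": {
  "steps": [
    {"tx":0,"ty":0,"tz":2,"wx":0,"wy":0,"wz":0,"hand":0},
    {"tx":0,"ty":0,"tz":4,"wx":0,"wy":0,"wz":0,"hand":0},
    {"tx":0,"ty":0,"tz":6,"wx":0,"wy":0,"wz":0,"hand":0},
    {"tx":0,"ty":0,"tz":8,"wx":0,"wy":0,"wz":0,"hand":0},
    {"tx":0,"ty":0,"tz":10,"wx":0,"wy":0,"wz":0,"hand":0},
    {"tx":0,"ty":0,"tz":10,"wx":0,"wy":0,"wz":0,"hand":0},
    {"tx":0,"ty":0,"tz":10,"wx":0,"wy":0,"wz":0,"hand":0},
    {"tx":0,"ty":0,"tz":10,"wx":0,"wy":0,"wz":0,"hand":0}
  ]
}}

```text
time_s: 6.45
tcp_pos: [521.9, 113.9, 81.6]
tcp_rot: [-0.0, 1.0, 0.025, 0.0]
ft_force: [0.9, -0.0, 0.6]
finger_gap: -0.3
grip_force: 0.0
```

```bash
cat > chk.py <<'E'
from h import *
import sys
a=cv2.imread('pics/side0.png'); fs=[]
for i in range(4):
    b=cv2.cvtColor(arm.snapshot("side"),cv2.COLOR_RGB2BGR); fs.append(arm.get_state()['ft_force'])
s=arm.get_state();print(s['time_s'],s['tcp_pos'].round(1),np.mean(fs,0).round(2))
cv2.imwrite(f"pics/{sys.argv[1]}.png",b)
d=np.abs(a.astype(int)-b).max(2)
for n,(x0,x1,y0,y1) in dict(gate=(185,215,195,235),arm=(185,235,220,250),pad=(245,275,228,256),midgate=(212,235,180,210)).items(): print(n,(d[y0:y1,x0:x1]>40).sum())
h=cv2.cvtColor(b,cv2.COLOR_BGR2HSV);m=np.zeros(h.shape[:2],bool)
R=(slice(140,260),slice(145,285))
for nm,f in(("red",(cv2.inRange(h,(0,170,90),(4,255,255)))),("blue",cv2.inRange(h,(105,150,90),(125,255,255))),("yel",cv2.inRange(h,(22,150,90),(32,255,255)))):
    m[:]=0;m[R]=f[R]>0
    print(nm,[(c.round(0).tolist(),int(k)) for c,k,_ in blobs(m)])
E
python3 chk.py p5
```

```text
6.65 [521.9 113.9  81.5] [ 0.24  0.16 -0.12]
gate 1
arm 5
pad 166
midgate 28
red [([148.0, 183.0], 157), ([210.0, 219.0], 246)]
blue [([233.0, 195.0], 101)]
yel []
```

{"name": "arm_command", "arguments": {
  "steps": [
    {"tx":0,"ty":0,"tz":2,"wx":0,"wy":0,"wz":0,"hand":0},
    {"tx":0,"ty":0,"tz":4,"wx":0,"wy":0,"wz":0,"hand":0},
    {"tx":0,"ty":0,"tz":6,"wx":0,"wy":0,"wz":0,"hand":0},
    {"tx":0,"ty":0,"tz":8,"wx":0,"wy":0,"wz":0,"hand":0},
    {"tx":0,"ty":0,"tz":8,"wx":0,"wy":0,"wz":0,"hand":0},
    {"tx":0,"ty":0,"tz":8,"wx":0,"wy":0,"wz":0,"hand":0},
    {"tx":0,"ty":0,"tz":8,"wx":0,"wy":0,"wz":0,"hand":0},
    {"tx":0,"ty":0,"tz":8,"wx":0,"wy":0,"wz":0,"hand":0}
  ]
}}

```text
time_s: 7.65
tcp_pos: [521.9, 113.9, 73.6]
tcp_rot: [-0.0, 1.0, 0.025, 0.0]
ft_force: [0.7, 0.9, -0.2]
finger_gap: 0.3
grip_force: 0.0
```

```bash
python3 chk.py p6; python3 -c "
import cv2;b=cv2.imread('pics/p6.png');cv2.imwrite('pics/p6c.png',cv2.resize(b[175:265,180:310],None,fx=6,fy=6,interpolation=2))"
```

```text
7.85 [521.9 113.9  73.6] [0.19 0.16 0.15]
gate 203
arm 152
pad 322
midgate 50
red [([148.0, 184.0], 160), ([209.0, 218.0], 237)]
blue [([233.0, 195.0], 93)]
yel []
```

View pics/p6c.png

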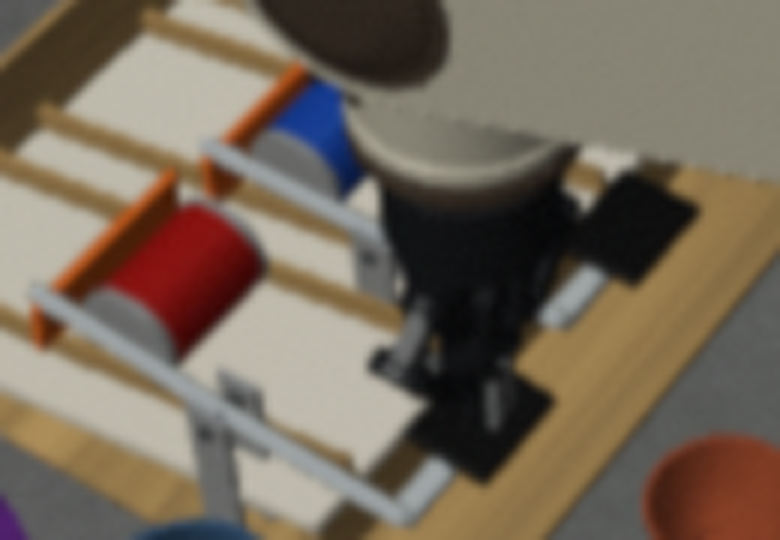

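The crop shows the gate at (105,255) starting to lift and the paddle dipping, while the force still reads ~0. The force channel tells me nothing, so I'll rely on vision. Contact was near TCP z≈81, so rolling-out should start near TCP z≈51 and the stop near 43. I'll press to about 48.

{"name": "arm_command", "arguments": {
  "steps": [
    {"tx":0,"ty":0,"tz":5,"wx":0,"wy":0,"wz":0,"hand":0},
    {"tx":0,"ty":0,"tz":10,"wx":0,"wy":0,"wz":0,"hand":0},
    {"tx":0,"ty":0,"tz":15,"wx":0,"wy":0,"wz":0,"hand":0},
    {"tx":0,"ty":0,"tz":20,"wx":0,"wy":0,"wz":0,"hand":0},
    {"tx":0,"ty":0,"tz":25,"wx":0,"wy":0,"wz":0,"hand":0},
    {"tx":0,"ty":0,"tz":25,"wx":0,"wy":0,"wz":0,"hand":0},
    {"tx":0,"ty":0,"tz":25,"wx":0,"wy":0,"wz":0,"hand":0},
    {"tx":0,"ty":0,"tz":25,"wx":0,"wy":0,"wz":0,"hand":0}
  ]
}}

```text
time_s: 8.85
tcp_pos: [521.6, 113.9, 48.5]
tcp_rot: [-0.0, 1.0, 0.025, -0.0]
ft_force: [-2.7, -1.0, 3.5]
finger_gap: -0.0
grip_force: 1.9
```

```bash
python3 chk.py p7
```

```text
9.05 [521.7 113.9  48.5] [-2.9  -0.27  3.1 ]
gate 729
arm 507
pad 407
midgate 137
red [([148.0, 184.0], 162), ([175.0, 204.0], 217)]
blue [([232.0, 197.0], 44)]
yel []
```

```bash
python3 chk.py p8
```

```text
9.25 [521.7 113.9  48.5] [-3.37 -0.72  2.8 ]
gate 728
arm 509
pad 410
midgate 136
red [([148.0, 184.0], 161), ([175.0, 204.0], 214)]
blue [([232.0, 197.0], 43)]
yel []
```

```bash
python3 -c "
import cv2;b=cv2.imread('pics/p8.png');cv2.imwrite('pics/p8c.png',cv2.resize(b[150:260,140:280],None,fx=5,fy=5,interpolation=2))"
```

```text
(no output)
```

View pics/p8c.png

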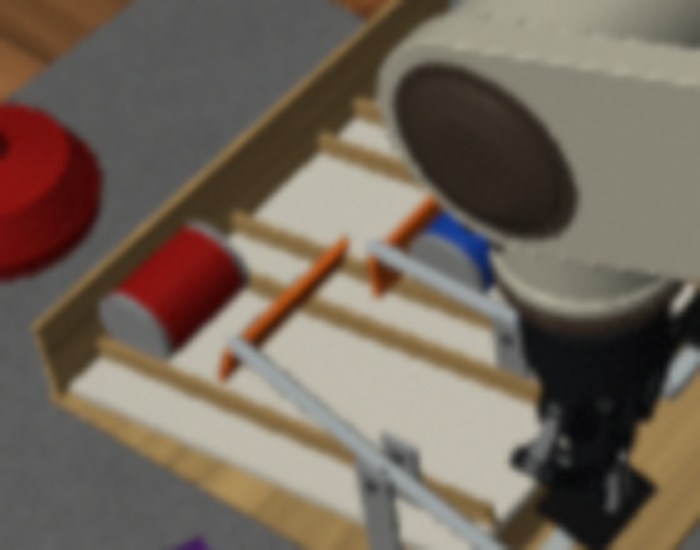

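The crop shows the red tin resting against the end stop at (175,285) and the left gate fully up at (285,310). I'll lift off and move across to the middle paddle.

{"name": "arm_command", "arguments": {
  "steps": [
    {"tx":0,"ty":0,"tz":-12,"wx":0,"wy":0,"wz":0,"hand":0},
    {"tx":0,"ty":0,"tz":-24,"wx":0,"wy":0,"wz":0,"hand":0},
    {"tx":0,"ty":0,"tz":-40,"wx":0,"wy":0,"wz":0,"hand":0},
    {"tx":0,"ty":0,"tz":-65,"wx":0,"wy":0,"wz":0,"hand":0},
    {"tx":0,"ty":0,"tz":-90,"wx":0,"wy":0,"wz":0,"hand":0},
    {"tx":0,"ty":40,"tz":-90,"wx":0,"wy":0,"wz":0,"hand":0},
    {"tx":0,"ty":80,"tz":-90,"wx":0,"wy":0,"wz":0,"hand":0},
    {"tx":0,"ty":120,"tz":-90,"wx":0,"wy":0,"wz":0,"hand":0}
  ]
}}

```text
time_s: 10.25
tcp_pos: [528.1, -7.2, 139.7]
tcp_rot: [0.0, 1.0, 0.025, 0.001]
ft_force: [0.2, -0.2, -0.8]
finger_gap: 0.1
grip_force: 0.0
```

```bash
python3 chk.py p9
```

```text
10.45 [528.1  -6.4 139.3] [-0.02 -0.84 -0.25]
gate 349
arm 324
pad 0
midgate 8
red [([148.0, 184.0], 159), ([175.0, 204.0], 212)]
blue [([237.0, 193.0], 218)]
yel [([261.0, 169.0], 214)]
```

The left paddle is back at rest and the red tin is still at the stop. Now I'll press the middle paddle by the same amount.

{"name": "arm_command", "arguments": {
  "steps": [
    {"tx":0,"ty":-1,"tz":25,"wx":0,"wy":0,"wz":0,"hand":0},
    {"tx":0,"ty":-1,"tz":50,"wx":0,"wy":0,"wz":0,"hand":0},
    {"tx":0,"ty":-1,"tz":60,"wx":0,"wy":0,"wz":0,"hand":0},
    {"tx":0,"ty":-1,"tz":68,"wx":0,"wy":0,"wz":0,"hand":0},
    {"tx":0,"ty":-1,"tz":76,"wx":0,"wy":0,"wz":0,"hand":0},
    {"tx":0,"ty":-1,"tz":84,"wx":0,"wy":0,"wz":0,"hand":0},
    {"tx":0,"ty":-1,"tz":90,"wx":0,"wy":0,"wz":0,"hand":0},
    {"tx":0,"ty":-1,"tz":90,"wx":0,"wy":0,"wz":0,"hand":0}
  ]
}}

```text
time_s: 11.45
tcp_pos: [527.7, -5.1, 48.2]
tcp_rot: [-0.0, 1.0, 0.025, -0.0]
ft_force: [-1.3, 0.3, 3.8]
finger_gap: 0.4
grip_force: 1.8
```

{"name": "arm_command", "arguments": {
  "steps": [
    {"tx":0,"ty":0,"tz":0,"wx":0,"wy":0,"wz":0,"hand":0},
    {"tx":0,"ty":0,"tz":0,"wx":0,"wy":0,"wz":0,"hand":0},
    {"tx":0,"ty":0,"tz":0,"wx":0,"wy":0,"wz":0,"hand":0},
    {"tx":0,"ty":0,"tz":0,"wx":0,"wy":0,"wz":0,"hand":0},
    {"tx":0,"ty":0,"tz":0,"wx":0,"wy":0,"wz":0,"hand":0},
    {"tx":0,"ty":0,"tz":0,"wx":0,"wy":0,"wz":0,"hand":0},
    {"tx":0,"ty":0,"tz":0,"wx":0,"wy":0,"wz":0,"hand":0},
    {"tx":0,"ty":0,"tz":0,"wx":0,"wy":0,"wz":0,"hand":0}
  ]
}}

```text
time_s: 12.45
tcp_pos: [527.8, -5.0, 48.5]
tcp_rot: [-0.0, 1.0, 0.025, -0.0]
ft_force: [-2.2, -1.9, 3.9]
finger_gap: 0.2
grip_force: 2.0
```

```bash
python3 chk.py p10
```

```text
12.65 [527.8  -5.   48.5] [-2.01 -1.77  2.8 ]
gate 381
arm 323
pad 69
midgate 465
red [([148.0, 184.0], 162), ([175.0, 204.0], 214)]
blue [([201.0, 180.0], 196)]
yel [([259.0, 170.0], 164)]
```

Blue shifted from (237,193) to (201,180), matching red's roll to the stop. I'll lift clear.

{"name": "arm_command", "arguments": {
  "steps": [
    {"tx":0,"ty":0,"tz":-12,"wx":0,"wy":0,"wz":0,"hand":0},
    {"tx":0,"ty":0,"tz":-24,"wx":0,"wy":0,"wz":0,"hand":0},
    {"tx":0,"ty":0,"tz":-40,"wx":0,"wy":0,"wz":0,"hand":0},
    {"tx":0,"ty":0,"tz":-80,"wx":0,"wy":0,"wz":0,"hand":0},
    {"tx":0,"ty":0,"tz":-130,"wx":0,"wy":0,"wz":0,"hand":0},
    {"tx":-50,"ty":0,"tz":-160,"wx":0,"wy":0,"wz":0,"hand":0},
    {"tx":-100,"ty":0,"tz":-160,"wx":0,"wy":0,"wz":0,"hand":0},
    {"tx":-100,"ty":0,"tz":-160,"wx":0,"wy":0,"wz":0,"hand":0}
  ]
}}

```text
time_s: 13.65
tcp_pos: [426.2, -9.9, 210.3]
tcp_rot: [0.0, 1.0, 0.025, 0.002]
ft_force: [0.6, 0.5, 0.7]
finger_gap: -0.4
grip_force: 0.0
```

```bash
python3 chk.py p11; python3 -c "
import cv2;from workcell import arm
b=arm.snapshot('top')[:,:,::-1];cv2.imwrite('pics/p12.png',cv2.resize(b[100:280,130:390],None,fx=3,fy=3,interpolation=2))"
```

```text
13.85 [428.6 -10.  208.8] [0.19 0.17 0.22]
gate 364
arm 322
pad 0
midgate 181
red [([148.0, 183.0], 154), ([175.0, 204.0], 209)]
blue [([201.0, 180.0], 195)]
yel [([261.0, 169.0], 213)]
```

View pics/p12.png

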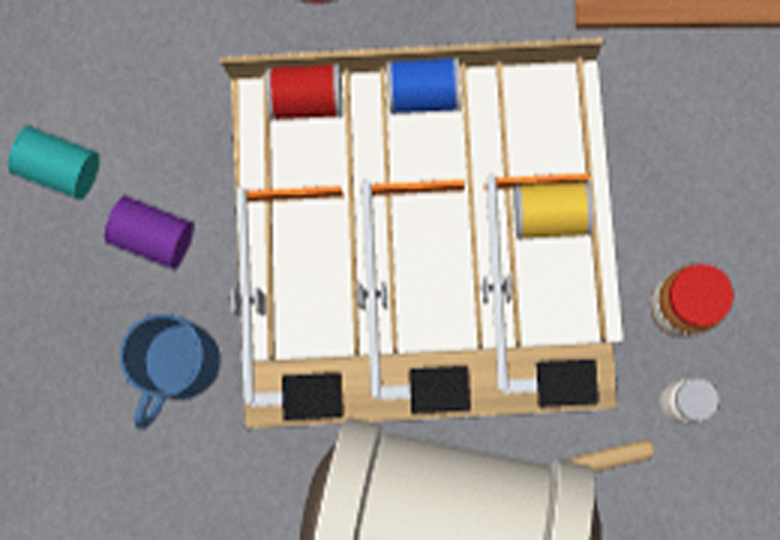

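The top view shows red at (305,90) and blue at (423,85) against the end stop, and yellow at (553,210) behind its gate. All gates are shut, nothing else has shifted, and the arm is clear. Handing in.

```bash
python3 -c "
from workcell import arm;print(arm.hand_in())"
```

```text
the job is handed in; nothing more can be done
None
```

The job is handed in with no verdict returned: in the last pictures the red tin, released first, and the blue tin lie at the end stop, the yellow tin is behind its gate, all three gates are shut, and the arm is clear.

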